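Square up a straightedge on the gel light panel

TASK

Lay the steel straightedge flat on the sloping light panel, flush along the whole upper edge of the grey gel holder and about centred on it, and let go; the holder must stay where it is. Then switch the panel on by pushing its lever fully over, away from the robot. Do not push about or knock over the other things on the bench.

Things in the scene. Friction and masses are not known exactly. Their poses are not given: they have to be found in the camera images.
- straightedge: Steel straightedge, flat bar 200 long, 34 wide, 6 thick, about 160 g, with an upright black grip block on its middle (26 along the bar, 20 across, 50 high, its top 56 above the underside). Starts flat on the bench, grip up, left or right of the panel. Origin: centre of the underside; y along the bar, x across it, z up. Both long edges are alike.
- holder_edge (a point): Middle of the gel holder's upper edge (uphill, nearer the robot), at the level of the panel's face. Axes: x up the slope, away from the holder and towards the robot (bare face for at least 70), y along the edge, z square out of the face. Flush: the straightedge's origin at x = 17, z = 0, its y parallel to this y.
- holder (a joint): How far the gel holder stands up the slope, 0 to 0.045 m. The holder is a flat grey plate with a green glass inset, 160 wide, 100 up the slope, 8 thick, lying on the panel. It gives way along the slope only if pushed with more than about 20 N; leave it where it is.
- panel: Sloping white light panel on a grey stand, fixed. Origin on the bench under its middle; its x points roughly back to the robot (yaw about pi), z up. Face tilted 28 degrees from level, rising along +x: 240 up the slope, 260 wide, lower edge 50 above the bench at x = -110, upper edge 163 high at x = +102. Friction holds a straightedge on it. The switch block's middle is at x = -20, y = 205.
- switch (a joint): Angle of the switch lever: 0 is off (leaning 0.5 rad towards the robot), 1.0 is fully on (leaning 0.5 rad away, to the panel's -x); starts near 0. It swings about a level axis along the panel's y, 22 above the bench, stays where it is left and moves with about 1 N at its ball.
- switch_tip (a point): Centre of the black ball (26 diameter) at the end of the switch lever, 70 from its axis; the lever is a 10 thick steel rod on a grey block 70 x 50 and 25 high.
- lifter: Gel lifter, to be left alone: a steel plate 110 x 80 x 6 with the same black grip block as the straightedge, lying on the bench on the other side of the panel. Origin: centre of the underside.
- bottle: Clear glass bottle with blue cap, diameter 64, height 130, left of the panel. Leave alone. Origin: centre of the underside.
- amber: Amber bottle with black cap, diameter 60, height 110, left of the panel. Leave alone. Origin: centre of the underside.
- beaker: Clear glass cup, diameter 70, height 90, beyond the panel. Leave alone. Origin: centre of the underside.
- tape: Roll of paper tape lying flat, outer diameter 90, height 24, right of the panel. Leave alone. Origin: centre of the underside.
Things that resemble listed ones, but are neither listed nor needed, are in the scene too. What is shaped like the straightedge but turquoise is not meant.

How it is judged:
On the way, in this order (a step that is already met when the one before it is completed fails the run):
1. the straightedge lies flat on the panel, flush along the holder's upper edge, released (x of straightedge in the frame of holder_edge between 0.0145 and 0.0198 m and y of straightedge in the frame of holder_edge between -0.02 and 0.02 m and z of straightedge in the frame of holder_edge between -0.003 and 0.003 m and angle between the y axis of straightedge and the y axis of holder_edge, either way round below 0.025 rad and angle between the z axis of straightedge and the z axis of holder_edge, either way round below 0.06 rad and distance of holder_edge from where it was at the start of the episode below 0.005 m and contact force between the fingers and straightedge below 0.3 N and linear speed of straightedge below 0.01 m/s), for 0.3 s.
2. the switch lever is pushed over to on (value of joint switch above 0.85 rad), for 0.2 s.
At the end, for the whole second after the job is handed in: The straightedge rests flat on the panel (3 mm, 0.06 rad), its edge within 2.8 mm of the holder's upper edge, parallel within 0.025 rad and centred within 20 mm, released; the holder's edge is within 5 mm of where it began; the switch is past 0.85 rad (all of step 1 and value of joint switch above 0.85 rad); the robot touches nothing.
It fails at once if another thing on the bench (gel lifter, bottle, amber bottle, cup or tape) is shifted by more than 30 mm or knocked over (distance of any of lifter, bottle, amber, beaker, tape from where it was at the start of the episode above 0.03 m or angle between any of lifter, bottle, amber, beaker, tape's own z axis and vertical above 0.5 rad).
It also fails if it takes over 51 s, if anything falls off the work surface, if the arm or the gripper's body presses on something with over 40 N, if the wrist force passes 120 N, or if a joint passes its speed limit or range.

ROBOT

A 7-joint arm with a two-finger parallel gripper is mounted at the origin on the work surface. World frame = base frame: x ahead of the robot, y to its left, z up, the work surface at z = 0. Lengths are in m, angles in rad, forces in N, time in s.
With the tool pointing down it reaches from about 0.4 to 0.875 m from the base axis. Payload 6.5 kg.
Tool frame: the origin (TCP) lies midway between the tips of the shut fingers; the grasp point (between the pads) lies 19 mm behind it (bot.grip_point_offset is the distance from the TCP to the grasp point, in m); z points along the fingers, y is the direction in which the jaws open and shut (so a half turn about z gives the same grasp; the last joint's range is limited). The gripper opens to 85 mm and grips with 20 to 120 N. Pads are 22 mm wide; open, the fingers measure 114 mm over their backs; the gripper's body (76 mm by 85 mm) begins 54 mm behind the grasp point. The pads swing forward as they close: fully open they stand 13 mm farther back than shut.
Start: joints at [-1.229, 0.536, -0.004, 1.538, 0.003, 1.067, -0.071], TCP at [0.258, 0.597, 0.231] pointing down, gripper open.
Joint ranges: [-2.7, 2.7], [-0.37, 2.16], [-1.27, 1.26], [0.24, 2.4], [-1.31, 4.45], [0.19, 1.91], [-2.76, 2.76]. Speed limits (rad/s): [2.39, 2.39, 3.14, 3.14, 3.14, 3.14, 3.14].

INTERFACE

Orientations are given as [roll, pitch, yaw] about the fixed x, y, z axes, in that order (R = Rz(yaw) Ry(pitch) Rx(roll)).
In Python, from plant import bot gives the robot as it stands. The module is installed in compiled form; this text tells all that it offers.
- The arm moves only by the tool arm_command, never from a script. Its argument "targets" is one flat list of numbers, 7 for each row, row after row: the closure, from 0 (fully open) to 1 (shut), then the shift along the tool's x, y, z normalised to -1 to 1, where 1 is 25 cm, then the turn, a rotation vector about the tool's x, y, z normalised to -1 to 1, where 1 is 0.12 rad. In form: [jaw, dx, dy, dz, ax, ay, az, jaw, dx, dy, dz, ax, ay, az, ...]. A call has 1 to 8 rows; each row shifts and turns the commanded pose from where the row before left it, along the tool's axes as they then stand; what a row does not reach is not made up. A row lasts 1/12 s, in which the tool goes at most 41.7 mm and 7.16 degrees, less where a joint would pass 70% of its speed; a pose out of reach is approached as far as the arm can. A call with a number of a shift or a turn outside -1 to 1 is refused whole. A call with a gripper value outside its range is refused whole. The fingers move at their own pace and stop on an object; "grip_force" is the grip in N (left out, the last holds). Time passes only in rows, so rows that do not move let the fingers close. It gives the time, the measured TCP pose, the force and the opening at its end, in the units of the state.
- bot.state(): the state, without advancing time (a new reading comes with each control period).
- bot.snapshot(name): name is "scene" or "top"; returns a dict with "color" (400x640x3 uint8, red, green, blue), "mtx" (3x3 intrinsics, pixels), "D" ([k1, k2, p1, p2, k3] as OpenCV has them; the pictures are not rectified), "extrinsics" (4x4, takes a point from world to camera coordinates). Camera axes: x right, y up, looking along -z (the intrinsics and any distortion apply to the point x, -y, -z); pixel columns grow to the right and rows downward; lengths in m; the calibration is good to about 2 mm. A picture is of the moment at which its call begins. There is no depth.
- bot.hand_in(): hands the job in, once; it reports no verdict.
The state is a dict: "t": time; "qpos": joint angles; "joint_vel": joint speeds; "joint_efforts": joint torques, N m; "tcp_pos": TCP position; "tcp_rot": TCP orientation; "ft_force": force on the tool from outside, world axes, zero at the start; "ft_torque": the same for the moment, N m; "gripper_width": opening from 0.0 (shut) to 1.0 (fully open).
Only numpy, scipy, OpenCV 4.12 (cv2) and the standard library are available. Lean on these libraries where they do the work, as an engineer would, in place of code of your own. Each camera call takes 0.05 s, during which the arm holds its last target.

## Working session

There is one attempt and no reset: what is moved stays moved. The work goes in short steps, Python scripts to look and compute and a tool call to move; the robot and the scene stay as the last step left them, time stands still between calls to the robot, and variables do not carry over. Pictures are saved under pics/ and viewed, and the job is handed in when it is done.

Besides the shell and the picture viewer there is one more tool, called after "Call:" by a JSON object that holds its "api" and its "payload", one argument or row to a line. arm_command: Moves the arm, as the interface text tells. Scaled input: -1 to 1 covers 25 cm each way for a shift and 0.12 rad each way for a turn. Its arguments: {"type":"object","properties":{"targets":{"type":"array"},"grip_force":{"type":"number"}},"required":["targets"]}

```bash
mkdir -p pics; ls
python3 - <<'E'
from plant import bot
import cv2, numpy as np, pickle
s=bot.state(); print({k:np.round(v,3).tolist() for k,v in s.items()}); print(bot.grip_point_offset)
for n in ("scene","top"):
    d=bot.snapshot(n); pickle.dump(d,open(n+"0.pkl","wb"))
    cv2.imwrite(f"pics/{n}0.png",d["color"][:,:,::-1])
    print(n,np.round(d["mtx"],1).tolist(),np.round(d["D"],4),np.round(d["extrinsics"],3).tolist())
E
```

```text
pics
{'t': 0.0, 'qpos': [-1.229, 0.537, -0.004, 1.539, 0.003, 1.067, -0.071], 'joint_vel': [-0.0, 0.001, -0.001, 0.001, -0.0, -0.0, -0.0], 'joint_efforts': [0.0, -58.342, 1.049, -25.909, 0.012, 0.01, 0.0], 'tcp_pos': [0.258, 0.596, 0.23], 'tcp_rot': [-3.14, 0.0, 2.734], 'ft_force': [-0.305, -0.278, -0.26], 'ft_torque': [-0.033, 0.025, 0.055], 'gripper_width': 1.0}
0.0187
scene [[463.6, 0.0, 310.4], [0.0, 463.6, 199.3], [0.0, 0.0, 1.0]] [-0.101  0.     0.     0.     0.   ] [[-0.311, 0.95, 0.017, 0.186], [-0.57, -0.201, 0.797, 0.2], [0.761, 0.238, 0.604, -1.626], [0.0, 0.0, 0.0, 1.0]]
top [[486.8, 0.0, 309.6], [0.0, 486.8, 209.0], [0.0, 0.0, 1.0]] [-0.0317  0.      0.      0.      0.    ] [[0.029, -0.999, -0.014, -0.025], [0.994, 0.028, 0.108, -0.536], [-0.107, -0.017, 0.994, -1.456], [0.0, 0.0, 0.0, 1.0]]
```

View pics/scene0.png

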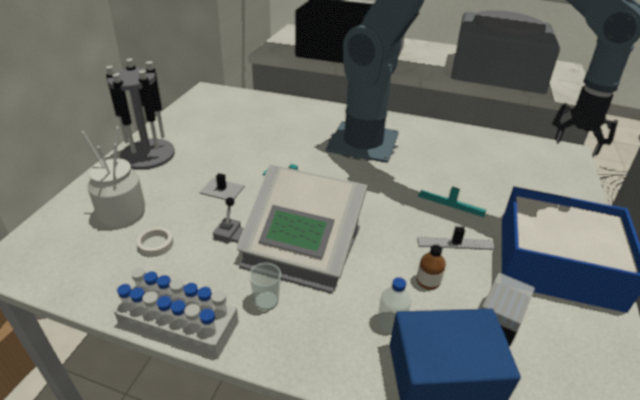

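View pics/top0.png

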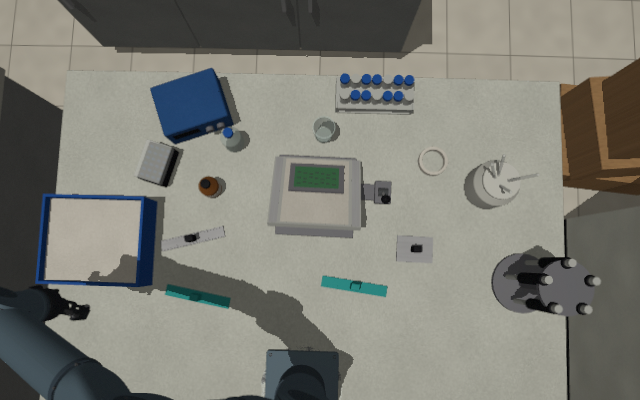

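The top view shows the steel straightedge at about (193,238) left of the panel, with its grip at (190,238). The holder is at (317,178), the lever ball at (385,199), and the turquoise decoys at (198,296) and (354,286). Next I'll zoom in.

```bash
cat > h.py <<'E'
import cv2, numpy as np, pickle
def load(n): return pickle.load(open(n+".pkl","rb"))
def und(d,uv):
    return cv2.undistortPoints(np.array(uv,float).reshape(-1,1,2),np.array(d["mtx"]),np.array(d["D"]))[:,0]
def rays(d,uv):
    E=np.array(d["extrinsics"]);R=E[:3,:3];t=E[:3,3]
    n=und(d,uv); dc=np.c_[n[:,0],-n[:,1],-np.ones(len(n))]
    return -R.T@t, dc@R
def onz(d,uv,z):
    return onplane(d,uv,[0,0,z],[0,0,1])
def onplane(d,uv,p0,n):
    c,r=rays(d,uv); n=np.array(n,float)
    s=((np.array(p0)-c)@n)/(r@n); return c+s[:,None]*r
def tri(d1,u1,d2,u2):
    c1,r1=rays(d1,[u1]);c2,r2=rays(d2,[u2]);r1=r1[0];r2=r2[0]
    a=np.linalg.lstsq(np.c_[r1,-r2],c2-c1,rcond=None)[0]
    p,q=c1+a[0]*r1,c2+a[1]*r2; return (p+q)/2,np.linalg.norm(p-q)
def proj(d,P):
    E=np.array(d["extrinsics"]);P=np.atleast_2d(P);c=P@E[:3,:3].T+E[:3,3]
    c=c*[1,-1,-1]
    return cv2.projectPoints(c,np.zeros(3),np.zeros(3),np.array(d["mtx"]),np.array(d["D"]))[0][:,0]
def crop(d,x0,y0,x1,y1,s,name):
    cv2.imwrite("pics/"+name,cv2.resize(d["color"][y0:y1,x0:x1,::-1],None,fx=s,fy=s,interpolation=cv2.INTER_CUBIC))
E
python3 - <<'E'
from h import *
t=load("top0");s=load("scene0")
crop(t,260,145,400,245,5.7,"c1.png"); crop(t,150,215,240,265,8,"c2.png"); crop(s,210,160,370,280,5,"c3.png"); crop(s,405,215,505,265,8,"c4.png")
E
```

```text
(no output)
```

View pics/c1.png

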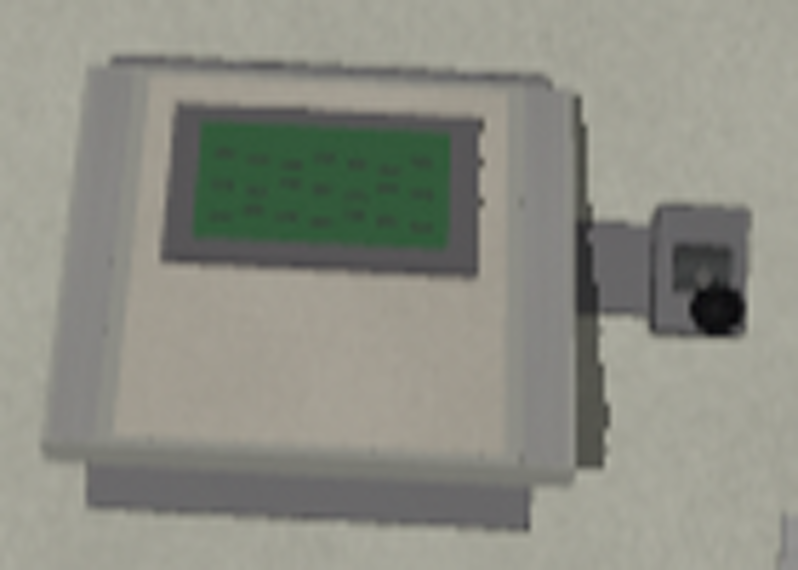

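View pics/c2.png

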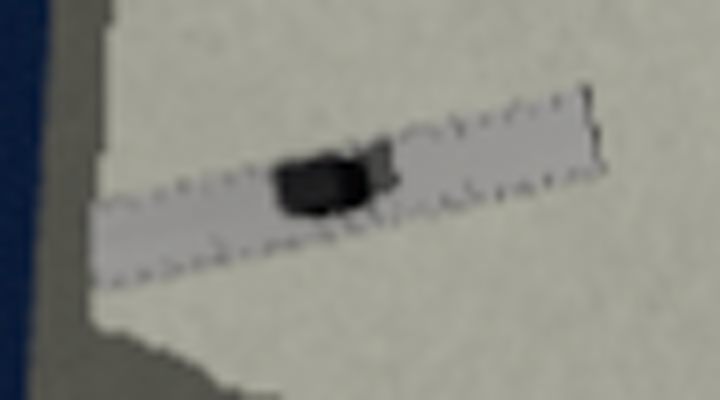

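View pics/c3.png

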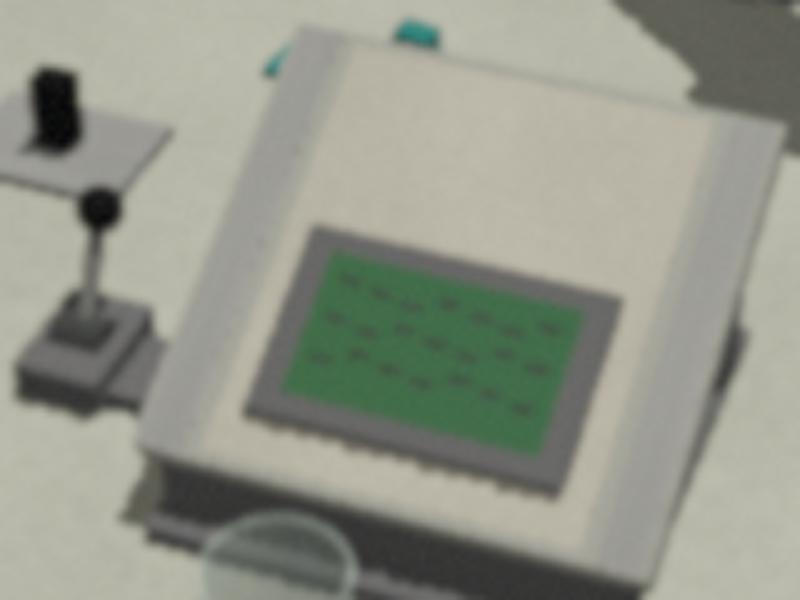

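View pics/c4.png

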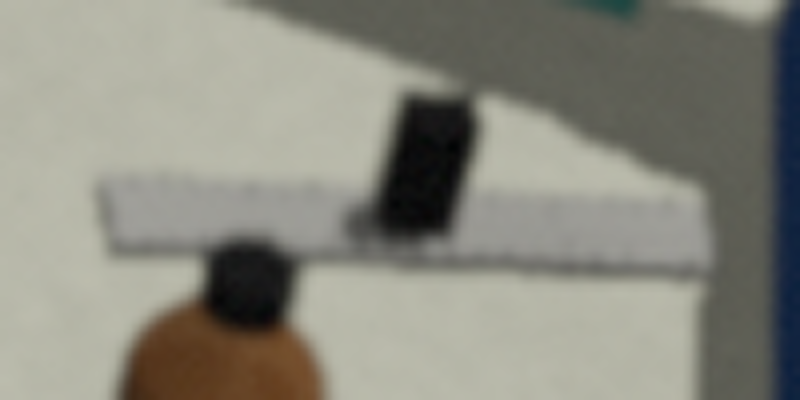

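```bash
cat > m1.py <<'E'
from h import *
np.set_printoptions(precision=4,suppress=True)
t=load("top0");s=load("scene0")
cr=lambda x0,y0,k,L:[(x0+(a+.5)/k-.5,y0+(b+.5)/k-.5) for a,b in L]
T=cr(260,145,5.7,[(43,455),(574,483),(580,92),(90,67)])   # UL UR LR LL in top image
S=cr(210,160,5,[(788,122),(303,25),(142,448),(645,590)])  # same order in scene
for i,z in enumerate([.163,.163,.05,.05]):
    p,g=tri(t,T[i],s,S[i]); print("corner",onz(t,[T[i]],z)[0],onz(s,[S[i]],z)[0],"tri",p,g)
C=[ (onz(t,[T[i]],z)[0]+onz(s,[S[i]],z)[0])/2 for i,z in enumerate([.163,.163,.05,.05])]
print("widths",np.linalg.norm(C[0]-C[1]),np.linalg.norm(C[3]-C[2]),"slope",np.linalg.norm(C[0]-C[3]),np.linalg.norm(C[1]-C[2]))
c=sum(C)/4
w=(C[0]-C[1])+(C[3]-C[2]); yaw=np.arctan2(w[1],w[0])-np.pi/2
u=(C[0]-C[3])+(C[1]-C[2]); yaw2=np.arctan2(u[1],u[0])
print("centre",c,"yaw from width (world y dir)",yaw,"slope dir",yaw2-np.pi if yaw2>0 else yaw2+np.pi)
# ball
pb,g=tri(t,cr(260,145,5.7,[(718,308)])[0],s,cr(210,160,5,[(99,208)])[0]); print("ball",pb,g)
# straightedge
k=cr(150,215,8,[(93,203),(93,290),(605,172),(586,90)])
print("SE right end corners",onz(t,k[2:],.006), "left visible",onz(t,k[:2],.006))
pg,g=tri(t,cr(150,215,8,[(322,186)])[0],s,cr(405,215,8,[(440,103)])[0]); print("grip",pg,g, onz(t,cr(150,215,8,[(322,186)]),.056), onz(s,cr(405,215,8,[(440,103)]),.056))
ks=cr(405,215,8,[(98,180),(112,250),(700,275),(708,205)])
print("scene SE",onz(s,ks,.006))
E
python3 m1.py
```

```text
corner [0.4762 0.1045 0.163 ] [0.4762 0.1046 0.163 ] tri [0.4762 0.1046 0.163 ] 8.918728924577826e-05
corner [ 0.4699 -0.1531  0.163 ] [ 0.475  -0.1529  0.163 ] tri [ 0.4703 -0.1541  0.1598] 0.0015118241234802147
corner [ 0.6863 -0.1626  0.05  ] [ 0.6864 -0.1549  0.05  ] tri [ 0.6853 -0.1595  0.0481] 0.0070065500723410605
corner [0.6929 0.0991 0.05  ] [0.6965 0.0985 0.05  ] tri [0.6937 0.0987 0.0472] 0.0015212328203188035
widths 0.25762197876377835 0.2577131152701957 slope 0.24609519039078576 0.24200014582793247
centre [ 0.5824 -0.0271  0.1065] yaw from width (world y dir) -0.02351955804523187 slope dir -0.02654387040030315
ball [ 0.567  -0.232   0.0896] 0.00023563145768401716
SE right end corners [[0.4479 0.2492 0.006 ]
 [0.4794 0.2581 0.006 ]] left visible [[0.4301 0.4479 0.006 ]
 [0.3965 0.4458 0.006 ]]
grip [0.437  0.347  0.0582] 0.003544608281258042 [[0.4372 0.3457 0.056 ]] [[0.4335 0.349  0.056 ]]
scene SE [[0.448  0.248  0.006 ]
 [0.4808 0.2571 0.006 ]
 [0.4303 0.4441 0.006 ]
 [0.3937 0.4463 0.006 ]]
```

```bash
cat > m2.py <<'E'
from h import *
np.set_printoptions(precision=4,suppress=True)
t=load("top0");s=load("scene0")
cr=lambda x0,y0,k,L:[(x0+(a+.5)/k-.5,y0+(b+.5)/k-.5) for a,b in L]
print("amber",tri(t,(209,184.5),s,(436,251)), "clear", tri(t,(228,133),s,(399.5,283)))
# face plane from known geometry
yaw=np.pi-.025; o=np.array([.5785,-.027,0])
X=np.array([np.cos(yaw),np.sin(yaw),0]);Y=np.array([-np.sin(yaw),np.cos(yaw),0]);Z=np.array([0,0,1.])
up=np.cos(np.radians(28))*X+np.sin(np.radians(28))*Z; n=np.cross(up,Y)
pl=o-.110*X+.05*Z
print("up",up,"n",n)
# holder upper edge, rows: gradient of the grey->white step in each column, top view
def edge(d,cols,r0,r1,sgn):
    g=cv2.GaussianBlur(cv2.cvtColor(d["color"],cv2.COLOR_RGB2GRAY).astype(float),(3,3),.6); out=[]
    for c in cols:
        col=g[r0(c):r1(c),c]; dg=sgn*np.gradient(col); i=int(np.argmax(dg)); i=min(max(i,2),len(dg)-3)
        w=np.clip(dg[i-2:i+3],0,None); out.append((c,r0(c)+i+ (w*np.arange(-2,3)).sum()/w.sum()))
    return np.array(out)
a=edge(t,range(294,341),lambda c:186,lambda c:199,1)
print(a[::8])
P=onplane(t,a,pl,n)
def loc(P): v=P-pl; return np.c_[v@up,v@Y,v@n]
L=loc(P); f=np.polyfit(L[:,1],L[:,0],1); print("top: upslope of edge from lower panel edge",f,np.std(L[:,0]-np.polyval(f,L[:,1])))
# scene: upper edge from (273,205.5) to (334,219.5); top of plate +8
ln=lambda c:int(205.3+(c-273)*.235)
b=edge(s,range(277,331),lambda c:ln(c)-5,lambda c:ln(c)+6,-1)
print(b[::8])
P=onplane(s,b,pl+.008*n,n);L=loc(P);f=np.polyfit(L[:,1],L[:,0],1); print("scene",f,np.std(L[:,0]-np.polyval(f,L[:,1])))
# ends of edge
print("top ends",loc(onplane(t,cr(260,145,5.7,[(161,262),(479,278)]),pl,n)))
print("scene ends",loc(onplane(s,cr(210,160,5,[(622,297),(315,226)]),pl+.008*n,n)))
E
python3 m2.py
```

```text
amber (array([0.5929, 0.2919, 0.0986]), np.float64(0.01036993382633962)) clear (array([0.742 , 0.2336, 0.1261]), np.float64(0.0015618534774276146))
up [-0.8827  0.0221  0.4695] n [ 0.4693 -0.0117  0.8829]
[[294.     191.0624]
 [302.     191.5276]
 [310.     191.885 ]
 [318.     192.272 ]
 [326.     192.8456]
 [334.     193.0689]]
top: upslope of edge from lower panel edge [-0.0024  0.1257] 0.0002196875953859058
[[277.     205.3029]
 [285.     207.2485]
 [293.     209.1719]
 [301.     211.0833]
 [309.     213.0171]
 [317.     214.9209]
 [325.     216.9073]]
scene [0.0007 0.1294] 0.0002033383697226705
top ends [[ 0.1249 -0.0809  0.    ]
 [ 0.1246  0.0809  0.    ]]
scene ends [[ 0.1293 -0.0782  0.008 ]
 [ 0.1284  0.0799  0.008 ]]
```

```bash
cat > plan.py <<'E'
import numpy as np
from scipy.spatial.transform import Rotation as R
from plant import bot
def pose():
    s=bot.state(); return np.array(s["tcp_pos"]),R.from_euler("xyz",s["tcp_rot"])
def rows(p,r,P,Rt,n):
    rv=(r.inv()*Rt).as_rotvec()/n; dp=(np.array(P)-p)/n; out=[]
    for i in range(n):
        ri=r*R.from_rotvec(rv*i)
        out.append(np.r_[ri.inv().apply(dp)/.25,rv/.12])
    o=np.round(out,3); print(o.tolist()); print("max shift mm",np.linalg.norm(dp)*1e3,"turn",np.abs(rv/.12).max())
E
python3 - <<'E'
from plan import *
p,r=pose()
rows(p,r,[.4375,.348,.20],R.from_euler("xyz",[np.pi,0,1.831]),9)
E
```

```text
[[-0.117, -0.07, 0.014, -0.001, 0.001, 0.836], [-0.124, -0.057, 0.014, -0.001, 0.001, 0.836], [-0.129, -0.045, 0.014, -0.001, 0.001, 0.836], [-0.133, -0.032, 0.014, -0.001, 0.001, 0.836], [-0.135, -0.018, 0.014, -0.001, 0.001, 0.836], [-0.136, -0.005, 0.014, -0.001, 0.001, 0.836], [-0.136, 0.009, 0.014, -0.001, 0.001, 0.836], [-0.134, 0.023, 0.014, -0.001, 0.001, 0.836], [-0.131, 0.036, 0.014, -0.001, 0.001, 0.836]]
max shift mm 34.228329690749305 turn 0.8360035727000873
```

Call:
{"api": "arm_command", "payload": {
  "targets": [0, -0.117, -0.07, 0.014, 0, 0, 0.836, 0, -0.124, -0.057, 0.014, 0, 0, 0.836, 0, -0.129, -0.045, 0.014, 0, 0, 0.836, 0, -0.133, -0.032, 0.014, 0, 0, 0.836, 0, -0.135, -0.018, 0.014, 0, 0, 0.836, 0, -0.136, -0.005, 0.014, 0, 0, 0.836, 0, -0.136, 0.009, 0.014, 0, 0, 0.836, 0, -0.134, 0.023, 0.014, 0, 0, 0.836],
  "grip_force": 40
}}

```text
t: 0.77
tcp_pos: [0.4184, 0.3743, 0.2029]
tcp_rot: [-3.141, 0.0, 1.926]
ft_force: [0.4, 0.6, 0.6]
gripper_width: 1.0
```

Call:
{"api": "arm_command", "payload": {
  "targets": [0, -0.131, 0.036, 0.014, 0, 0, 0.836, 0, 0, 0, 0, 0, 0, 0, 0, 0, 0, 0, 0, 0, 0]
}}

```text
t: 1.02
tcp_pos: [0.439, 0.3461, 0.1995]
tcp_rot: [-3.141, 0.001, 1.827]
ft_force: [0.1, 1.3, -0.2]
gripper_width: 1.003
```

Run:
```python
from plan import *
from h import *
s=bot.state();print(np.round(s["tcp_pos"],4),np.round(s["tcp_rot"],4),np.round(s["qpos"],3),s["ft_force"],s["t"])
p,r=pose()
rows(p,r,[.4375,.348,.018],R.from_euler("xyz",[np.pi,0,1.831]),6)
d=bot.snapshot("top");pickle.dump(d,open("top1.pkl","wb"));crop(d,130,170,290,290,5,"t1.png")
```

```text
[0.439  0.3461 0.1995] [-3.1412e+00  1.4000e-03  1.8267e+00] [-0.946  0.427  0.256  1.825 -0.132  0.908 -0.375] [ 0.05801619  1.29389168 -0.24672195] 1.0167
[[0.002, -0.001, 0.121, -0.001, 0.002, -0.006], [0.002, -0.001, 0.121, -0.001, 0.002, -0.006], [0.002, -0.001, 0.121, -0.001, 0.002, -0.006], [0.002, -0.001, 0.121, -0.001, 0.002, -0.006], [0.002, -0.001, 0.121, -0.001, 0.002, -0.006], [0.002, -0.001, 0.121, -0.001, 0.002, -0.006]]
max shift mm 30.245037293351423 turn 0.00595971974234171
```

View pics/t1.png

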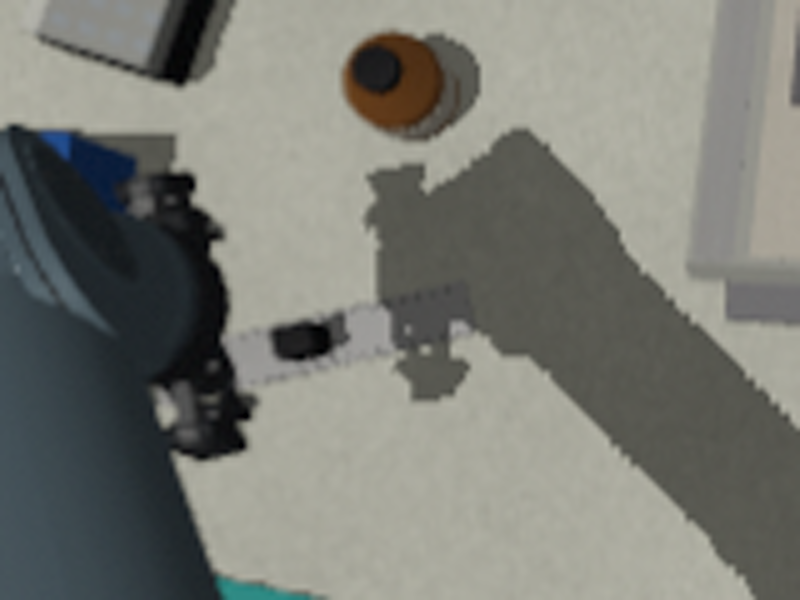

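The gripper stands over the grip block (block at crop (302,340); gripper at (195,310), shifted by its height as expected). I'll go down now.

Call:
{"api": "arm_command", "payload": {
  "targets": [0, 0.002, -0.001, 0.121, 0, 0, 0, 0, 0.002, -0.001, 0.121, 0, 0, 0, 0, 0.002, -0.001, 0.121, 0, 0, 0, 0, 0.002, -0.001, 0.121, 0, 0, 0, 0, 0.002, -0.001, 0.121, 0, 0, -0.03, 0, 0.002, -0.001, 0.121, 0, 0, 0, 0, 0, 0, 0, 0, 0, 0, 0, 0, 0, 0, 0, 0, 0]
}}

```text
t: 1.73
tcp_pos: [0.4338, 0.3515, 0.0174]
tcp_rot: [-3.138, 0.001, 1.837]
ft_force: [0.6, -0.0, 1.1]
gripper_width: 0.997
```

Call:
{"api": "arm_command", "payload": {
  "targets": [1, 0, 0, 0, 0, 0, 0, 1, 0, 0, 0, 0, 0, 0, 1, 0, 0, 0, 0, 0, 0, 1, 0, 0, 0, 0, 0, 0, 1, 0, 0, 0, 0, 0, 0, 1, 0, 0, 0, 0, 0, 0, 1, 0, 0, 0, 0, 0, 0, 1, 0, 0, 0, 0, 0, 0],
  "grip_force": 60
}}

```text
t: 2.4
tcp_pos: [0.4361, 0.3514, 0.0192]
tcp_rot: [3.141, -0.001, 1.834]
ft_force: [-1.2, 0.0, 5.5]
gripper_width: 0.231
```

Run:
```python
from plan import *
from h import *
s=bot.state();print(np.round(s["tcp_pos"],4),np.round(s["tcp_rot"],4),np.round(s["qpos"],3),s["ft_force"],s["gripper_width"],s["t"])
d=bot.snapshot("scene");pickle.dump(d,open("scene2.pkl","wb"));crop(d,390,120,550,240,5,"s2.png")
```

```text
[0.4361 0.3514 0.0192] [ 3.1407e+00 -7.0000e-04  1.8345e+00] [-0.89   0.707  0.174  1.9   -0.216  0.551 -0.309] [-1.19747363  0.01889378  5.47645963] 0.2311888465130196 2.4
```

View pics/s2.png

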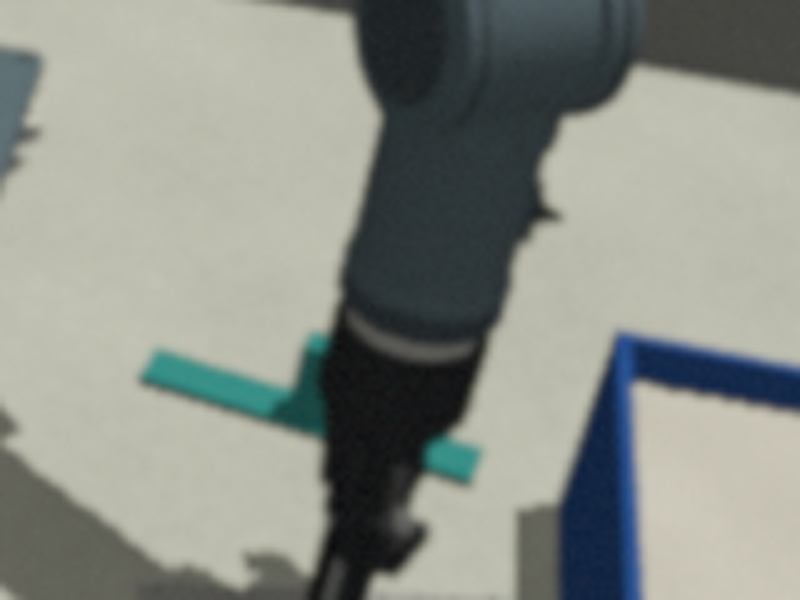

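Gripped: 0.231 × 85 = 19.6 mm, which matches the 20 mm block. Next I'll lift and plan the carry.

```bash
cat > tgt.py <<'E'
from plan import *
yaw=np.pi-.0255; o=np.array([.5785,-.027,0]); a=np.radians(28)
X=np.array([np.cos(yaw),np.sin(yaw),0]);Y=np.array([-np.sin(yaw),np.cos(yaw),0]);Z=np.array([0,0,1.])
up=np.cos(a)*X+np.sin(a)*Z; n=np.cross(up,Y)
E=o-.110*X+.05*Z+.1275*up
RT=R.from_matrix(np.c_[-Y,-up,-n])
def tcp(x,h,y=0): return E+x*up+y*Y+(h+.0185)*n
def loc(p): v=np.array(p)-E; return np.array([v@up,v@Y,v@n-.0185])*1e3
E
python3 - <<'E'
from tgt import *
p,r=pose(); print(E,RT.as_euler("xyz"))
r0=R.from_euler("xyz",[np.pi,0,1.835]); 
P1=np.array([.4375,.35,.27]); rows(np.array([.4375,.35,.0185]),r0,P1,r0,8)
P2=tcp(.024,.06); print(P2); rows(P1,r0,P2+[0,0,.06],RT,13)
E
```

```text
[ 0.57592502 -0.02693432  0.10985762] [-2.65290046  0.          1.54529633]
[[0.0, 0.0, -0.126, 0.0, 0.0, 0.0], [0.0, 0.0, -0.126, 0.0, 0.0, 0.0], [0.0, 0.0, -0.126, 0.0, 0.0, 0.0], [0.0, 0.0, -0.126, 0.0, 0.0, 0.0], [0.0, 0.0, -0.126, 0.0, 0.0, 0.0], [0.0, 0.0, -0.126, 0.0, 0.0, 0.0], [0.0, 0.0, -0.126, 0.0, 0.0, 0.0], [0.0, 0.0, -0.126, 0.0, 0.0, 0.0]]
max shift mm 31.4375 turn 0.0
[ 0.5915827  -0.02733368  0.19043633]
[[-0.124, 0.015, 0.006, 0.311, 0.045, 0.182], [-0.124, 0.018, 0.005, 0.311, 0.045, 0.182], [-0.124, 0.021, 0.003, 0.311, 0.045, 0.182], [-0.123, 0.024, 0.002, 0.311, 0.045, 0.182], [-0.123, 0.027, 0.0, 0.311, 0.045, 0.182], [-0.122, 0.029, -0.002, 0.311, 0.045, 0.182], [-0.121, 0.032, -0.003, 0.311, 0.045, 0.182], [-0.121, 0.034, -0.005, 0.311, 0.045, 0.182], [-0.12, 0.037, -0.007, 0.311, 0.045, 0.182], [-0.119, 0.039, -0.009, 0.311, 0.045, 0.182], [-0.118, 0.041, -0.011, 0.311, 0.045, 0.182], [-0.117, 0.043, -0.014, 0.311, 0.045, 0.182], [-0.116, 0.045, -0.016, 0.311, 0.045, 0.182]]
max shift mm 31.388472947601485 turn 0.3110526583502819
```

Call:
{"api": "arm_command", "payload": {
  "targets": [1, 0, 0, -0.06, 0, 0, 0, 1, 0, 0, -0.12, 0, 0, 0, 1, 0, 0, -0.15, 0, 0, 0, 1, 0, 0, -0.15, 0, 0, 0, 1, 0, 0, -0.15, 0, 0, 0, 1, 0, 0, -0.15, 0, 0, 0, 1, 0, 0, -0.15, 0, 0, 0, 1, 0, 0, -0.07, 0, 0, 0]
}}

```text
t: 3.12
tcp_pos: [0.4371, 0.3518, 0.2734]
tcp_rot: [3.136, -0.003, 1.834]
ft_force: [0.4, 0.6, -1.8]
gripper_width: 0.229
```

Call:
{"api": "arm_command", "payload": {
  "targets": [1, -0.124, 0.015, 0.006, 0.311, 0.045, 0.182, 1, -0.124, 0.018, 0.005, 0.311, 0.045, 0.182, 1, -0.124, 0.021, 0.003, 0.311, 0.045, 0.182, 1, -0.123, 0.024, 0.002, 0.311, 0.045, 0.182, 1, -0.123, 0.027, 0, 0.311, 0.045, 0.182, 1, -0.122, 0.029, -0.002, 0.311, 0.045, 0.182, 1, -0.121, 0.032, -0.003, 0.311, 0.045, 0.182, 1, -0.121, 0.034, -0.005, 0.311, 0.045, 0.182]
}}

```text
t: 3.78
tcp_pos: [0.5302, 0.1173, 0.2564]
tcp_rot: [-2.839, -0.017, 1.655]
ft_force: [0.4, 0.7, -2.2]
gripper_width: 0.227
```

Call:
{"api": "arm_command", "payload": {
  "targets": [1, -0.12, 0.037, -0.007, 0.311, 0.045, 0.182, 1, -0.119, 0.039, -0.009, 0.311, 0.045, 0.182, 1, -0.118, 0.041, -0.011, 0.311, 0.045, 0.182, 1, -0.117, 0.043, -0.014, 0.311, 0.045, 0.182, 1, -0.116, 0.045, -0.016, 0.311, 0.045, 0.182, 1, 0, 0, 0, 0, 0, 0, 1, 0, 0, 0, 0, 0, 0, 1, 0, 0, 0, 0, 0, 0]
}}

```text
t: 4.45
tcp_pos: [0.5887, -0.026, 0.2484]
tcp_rot: [-2.653, -0.0, 1.545]
ft_force: [-0.5, 0.6, -1.8]
gripper_width: 0.222
```

```bash
cat > chk.py <<'E'
from tgt import *
s=bot.state();p,r=pose();f=np.array(s["ft_force"])
print("t",s["t"],"loc mm (x up-slope, y, h)",np.round(loc(p),1),"rot err (tool)",np.round((r.inv()*RT).as_rotvec(),4),"F up/Y/n",np.round([f@up,f@Y,f@n],1),"q",np.round(s["qpos"],2),"w",round(s["gripper_width"],3))
E
python3 chk.py
python3 - <<'E'
from h import *
from plant import bot
for k in("scene","top"):
    d=bot.snapshot(k);pickle.dump(d,open(k+"3.pkl","wb"))
    if k=="scene": crop(d,200,110,400,260,4,"s3.png")
    else: crop(d,240,130,400,250,5,"t3.png")
E
```

```text
t 4.45 loc mm (x up-slope, y, h) [ 53.8  -1.3 109.8] rot err (tool) [-0.0001 -0.0004 -0.0001] F up/Y/n [-0.4 -0.6 -1.8] q [-0.26  0.77  0.44  1.27 -0.25  1.65  0.15] w 0.222
```

View pics/s3.png

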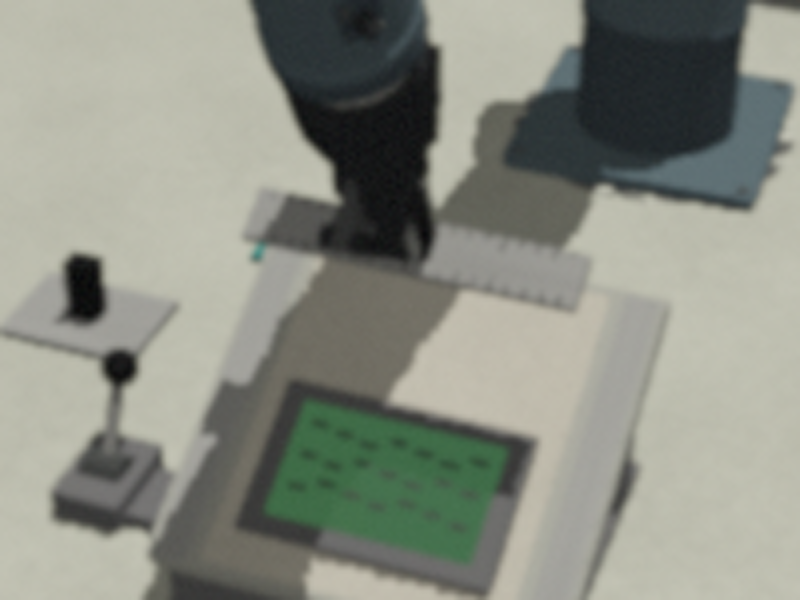

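View pics/t3.png

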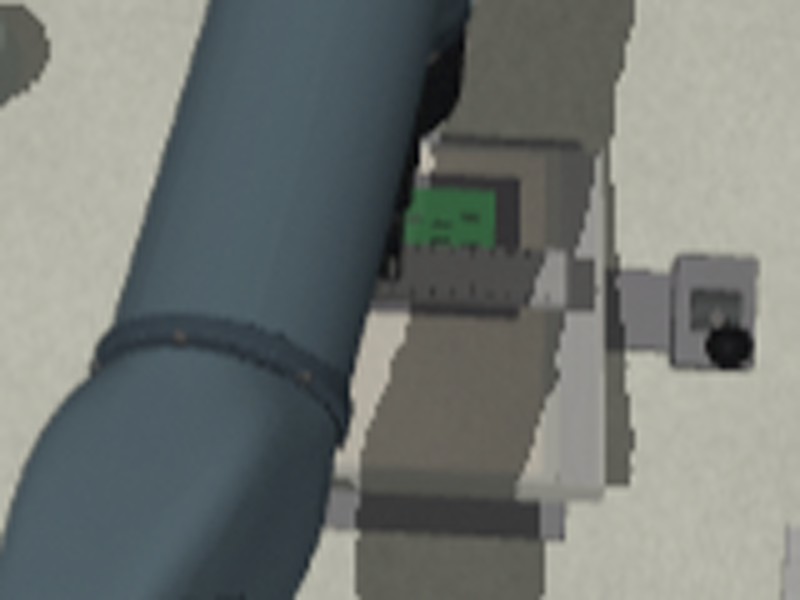

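Run:
```python
from h import *
from tgt import E,up,Y,n
np.set_printoptions(precision=4,suppress=True)
s=load("scene3")
L=[(592,257),(577,310),(263,188),(245,240)]
uv=[(200+(a+.5)/4-.5,110+(b+.5)/4-.5) for a,b in L]
for h in(.110,.116):
    P=onplane(s,uv,E+h*n,n)-E; print(np.c_[P@up,P@Y,P@n])
```

```text
[[ 0.0743 -0.0988  0.11  ]
 [ 0.0402 -0.0999  0.11  ]
 [ 0.0745  0.1014  0.11  ]
 [ 0.039   0.0995  0.11  ]]
[[ 0.0711 -0.1002  0.116 ]
 [ 0.0373 -0.1012  0.116 ]
 [ 0.0714  0.0988  0.116 ]
 [ 0.0361  0.0969  0.116 ]]
```

The bar is held level to the slope within 0.01 rad and centred within 1 mm, at x = 54 mm by camera and 53.8 mm by TCP. Now I'll go down over the bare face.

Call:
{"api": "arm_command", "payload": {
  "targets": [1, 0, 0.029, 0.08, 0, 0, 0, 1, 0, 0.029, 0.1, 0, 0, 0, 1, 0, 0.029, 0.1, 0, 0, 0, 1, 0, 0.029, 0.08, 0, 0, 0, 1, 0, 0, 0.04, 0, 0, 0, 1, 0, 0, 0, 0, 0, 0, 1, 0, 0, 0, 0, 0, 0, 1, 0, 0, 0, 0, 0, 0]
}}

```text
t: 5.22
tcp_pos: [0.5687, -0.0258, 0.1485]
tcp_rot: [-2.656, 0.0, 1.546]
ft_force: [0.5, -0.7, -1.5]
gripper_width: 0.226
```

```bash
python3 chk.py
```

```text
t 5.2167 loc mm (x up-slope, y, h) [24.6 -1.  12.3] rot err (tool) [0.003  0.0006 0.0001] F up/Y/n [-1.1  0.7 -1.1] q [-0.27  0.83  0.41  1.41 -0.27  1.45  0.17] w 0.226
```

Call:
{"api": "arm_command", "payload": {
  "targets": [1, 0, 0, 0.01, 0, 0, 0, 1, 0, 0, 0.01, 0, 0, 0, 1, 0, 0, 0.008, 0, 0, 0, 1, 0, 0, 0.004, 0, 0, 0, 1, 0, 0, 0, 0, 0, 0, 1, 0, 0, 0, 0, 0, 0]
}}

```text
t: 5.72
tcp_pos: [0.5638, -0.0259, 0.1398]
tcp_rot: [-2.653, 0.001, 1.545]
ft_force: [0.1, -0.0, -1.7]
gripper_width: 0.228
```

```bash
python3 chk.py
python3 - <<'E'
from h import *
from plant import bot
d=bot.snapshot("scene");pickle.dump(d,open("scene4.pkl","wb"));crop(d,230,150,370,240,5.7,"s4.png")
E
```

```text
t 5.7167 loc mm (x up-slope, y, h) [24.8 -0.7  2.2] rot err (tool) [ 0.      0.0004 -0.0005] F up/Y/n [-0.9  0.  -1.5] q [-0.27  0.83  0.41  1.43 -0.27  1.44  0.17] w 0.228
```

View pics/s4.png

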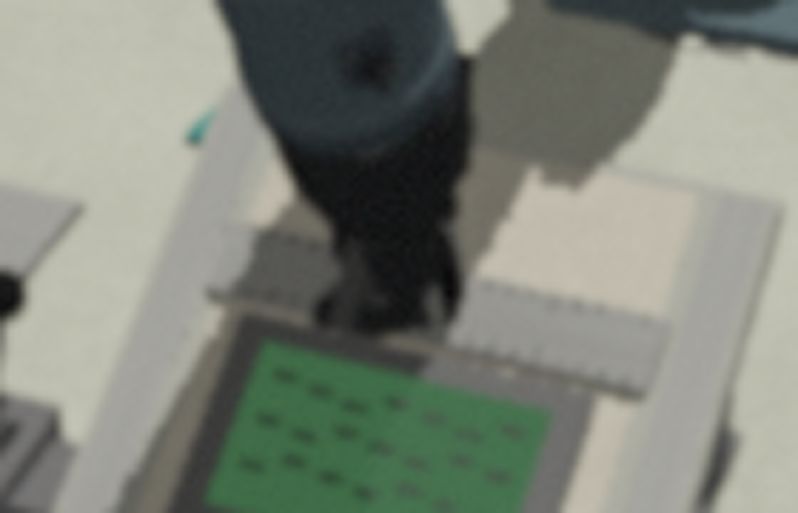

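The bar lies just above the face, parallel to the holder with a thin strip of face between them at about (480,345). I'll lower it by feel.

Call:
{"api": "arm_command", "payload": {
  "targets": [1, 0, 0, 0.006, 0, 0, 0, 1, 0, 0, 0, 0, 0, 0]
}}

```text
t: 5.93
tcp_pos: [0.5637, -0.0259, 0.1392]
tcp_rot: [-2.654, 0.001, 1.545]
ft_force: [0.9, -0.4, 3.3]
gripper_width: 0.23
```

```bash
python3 chk.py
```

```text
t 5.9333 loc mm (x up-slope, y, h) [24.6 -0.7  1.7] rot err (tool) [ 0.0014  0.0004 -0.0004] F up/Y/n [0.7 0.3 3.3] q [-0.27  0.83  0.41  1.43 -0.27  1.43  0.17] w 0.23
```

Call:
{"api": "arm_command", "payload": {
  "targets": [1, 0, 0, 0.004, 0, 0, 0, 1, 0, 0, 0, 0, 0, 0]
}}

```text
t: 6.1
tcp_pos: [0.5637, -0.0259, 0.1392]
tcp_rot: [-2.655, 0.0, 1.545]
ft_force: [2.1, 0.1, 9.0]
gripper_width: 0.224
```

```bash
python3 chk.py
```

```text
t 6.1 loc mm (x up-slope, y, h) [24.6 -0.7  1.7] rot err (tool) [ 0.0024  0.0003 -0.0003] F up/Y/n [ 2.4 -0.1  8.9] q [-0.27  0.83  0.41  1.43 -0.27  1.43  0.17] w 0.224
```

Call:
{"api": "arm_command", "payload": {
  "targets": [1, 0, 0, -0.004, 0, 0, 0, 1, 0, 0.004, 0, 0, 0, 0, 1, 0, 0.004, 0, 0, 0, 0, 1, 0, 0, 0, 0, 0, 0]
}}

```text
t: 6.43
tcp_pos: [0.5648, -0.026, 0.1386]
tcp_rot: [-2.652, 0.001, 1.545]
ft_force: [-0.4, 0.9, 9.1]
gripper_width: 0.226
```

```bash
python3 chk.py
```

```text
t 6.4333 loc mm (x up-slope, y, h) [23.4 -0.6  1.7] rot err (tool) [-0.0006  0.0002 -0.0006] F up/Y/n [ 4.7 -0.9  7.9] q [-0.27  0.84  0.41  1.42 -0.27  1.44  0.17] w 0.226
```

Call:
{"api": "arm_command", "payload": {
  "targets": [1, 0, 0.004, 0, 0, 0, 0, 1, 0, 0.004, 0, 0, 0, 0, 1, 0, 0, 0, 0, 0, 0]
}}

```text
t: 6.68
tcp_pos: [0.5667, -0.0261, 0.1376]
tcp_rot: [-2.653, 0.001, 1.545]
ft_force: [1.3, 0.3, 6.6]
gripper_width: 0.226
```

```bash
python3 chk.py
```

```text
t 6.6833 loc mm (x up-slope, y, h) [21.2 -0.6  1.7] rot err (tool) [-0.0002  0.0004 -0.0007] F up/Y/n [ 1.9 -0.3  6.4] q [-0.26  0.84  0.41  1.42 -0.27  1.44  0.17] w 0.226
```

Call:
{"api": "arm_command", "payload": {
  "targets": [1, 0, 0.004, 0, 0, 0, 0, 1, 0, 0, 0, 0, 0, 0]
}}

```text
t: 6.85
tcp_pos: [0.5674, -0.0262, 0.1372]
tcp_rot: [-2.652, 0.001, 1.545]
ft_force: [-0.5, 0.8, 8.6]
gripper_width: 0.228
```

```bash
python3 chk.py
```

```text
t 6.85 loc mm (x up-slope, y, h) [20.4 -0.5  1.7] rot err (tool) [-0.0006  0.0003 -0.0007] F up/Y/n [ 4.5 -0.8  7.4] q [-0.26  0.84  0.41  1.41 -0.27  1.44  0.17] w 0.228
```

Call:
{"api": "arm_command", "payload": {
  "targets": [1, 0, 0.004, -0.002, 0, 0, 0, 1, 0, 0, 0, 0, 0, 0]
}}

```text
t: 7.02
tcp_pos: [0.5686, -0.0262, 0.1366]
tcp_rot: [-2.653, 0.001, 1.545]
ft_force: [-0.7, -0.0, 5.6]
gripper_width: 0.232
```

```bash
python3 chk.py
```

```text
t 7.0167 loc mm (x up-slope, y, h) [19.1 -0.5  1.6] rot err (tool) [-0.0003  0.0005 -0.0007] F up/Y/n [3.2 0.1 4.6] q [-0.26  0.85  0.41  1.41 -0.27  1.44  0.17] w 0.232
```

Call:
{"api": "arm_command", "payload": {
  "targets": [1, 0, 0.003, 0, 0, 0, 0, 1, 0, 0, 0, 0, 0, 0]
}}

```text
t: 7.18
tcp_pos: [0.5692, -0.0262, 0.1363]
tcp_rot: [-2.652, 0.001, 1.545]
ft_force: [-0.3, -0.4, 6.1]
gripper_width: 0.225
```

```bash
python3 chk.py
```

```text
t 7.1833 loc mm (x up-slope, y, h) [18.4 -0.5  1.6] rot err (tool) [-0.0005  0.0004 -0.0007] F up/Y/n [3.1 0.4 5.3] q [-0.26  0.85  0.41  1.41 -0.27  1.44  0.17] w 0.225
```

Call:
{"api": "arm_command", "payload": {
  "targets": [1, 0, 0.003, 0, 0, 0, 0, 1, 0, 0, 0, 0, 0, 0]
}}

```text
t: 7.35
tcp_pos: [0.5697, -0.0262, 0.136]
tcp_rot: [-2.652, 0.001, 1.545]
ft_force: [-1.0, -0.5, 6.5]
gripper_width: 0.229
```

```bash
python3 chk.py
```

```text
t 7.35 loc mm (x up-slope, y, h) [17.8 -0.5  1.6] rot err (tool) [-0.0008  0.0004 -0.0007] F up/Y/n [3.9 0.5 5.3] q [-0.26  0.85  0.41  1.41 -0.27  1.44  0.17] w 0.229
```

Call:
{"api": "arm_command", "payload": {
  "targets": [1, 0, 0.003, 0, 0, 0, 0, 1, 0, 0, 0, 0, 0, 0]
}}

```text
t: 7.52
tcp_pos: [0.5698, -0.0263, 0.136]
tcp_rot: [-2.651, 0.001, 1.545]
ft_force: [-2.5, 0.1, 8.6]
gripper_width: 0.229
```

```bash
python3 chk.py
```

```text
t 7.5167 loc mm (x up-slope, y, h) [17.7 -0.5  1.7] rot err (tool) [-0.0023  0.0003 -0.0007] F up/Y/n [6.3 0.  6.4] q [-0.26  0.85  0.41  1.41 -0.27  1.44  0.17] w 0.229
```

Call:
{"api": "arm_command", "payload": {
  "targets": [1, 0, 0.003, 0, 0, 0, 0, 1, 0, 0, 0, 0, 0, 0]
}}

```text
t: 7.68
tcp_pos: [0.57, -0.0263, 0.1359]
tcp_rot: [-2.649, 0.0, 1.545]
ft_force: [-5.0, 0.6, 10.5]
gripper_width: 0.228
```

```bash
python3 chk.py;  python3 - <<'E'
from h import *
from plant import bot
d=bot.snapshot("scene");pickle.dump(d,open("scene5.pkl","wb"));crop(d,230,150,370,240,5.7,"s5.png")
E
```

```text
t 7.6833 loc mm (x up-slope, y, h) [17.5 -0.5  1.7] rot err (tool) [-0.0037  0.0002 -0.0005] F up/Y/n [ 9.3 -0.4  6.9] q [-0.26  0.85  0.41  1.4  -0.27  1.45  0.17] w 0.228
```

View pics/s5.png

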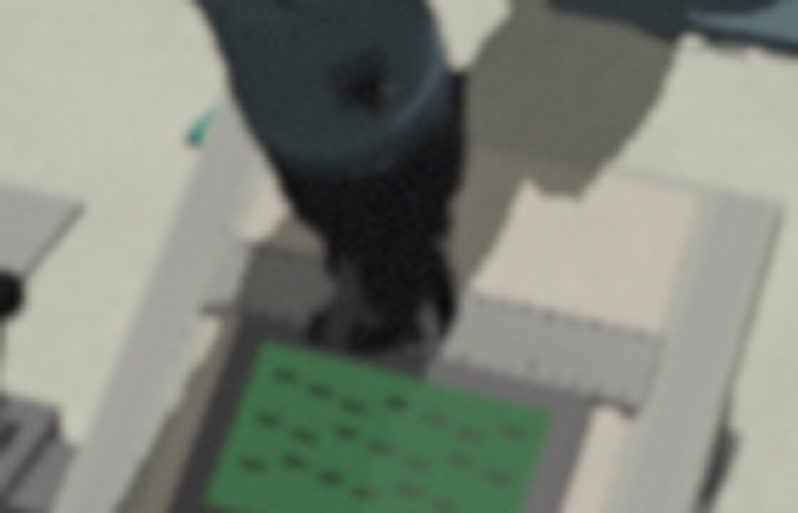

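The bar stopped at x = 17.6 mm and the up-slope force is rising, so it is against the holder and the picture shows no gap. I'll relieve the load and release.

Call:
{"api": "arm_command", "payload": {
  "targets": [1, 0, -0.003, -0.002, 0, 0, 0, 1, 0, 0, 0, 0, 0, 0]
}}

```text
t: 7.9
tcp_pos: [0.5699, -0.0263, 0.1359]
tcp_rot: [-2.651, 0.001, 1.545]
ft_force: [-3.3, 0.3, 6.7]
gripper_width: 0.228
```

```bash
python3 chk.py
```

```text
t 7.9 loc mm (x up-slope, y, h) [17.6 -0.5  1.7] rot err (tool) [-0.0022  0.0005 -0.0005] F up/Y/n [ 6.1 -0.2  4.3] q [-0.26  0.85  0.41  1.41 -0.27  1.44  0.17] w 0.228
```

Call:
{"api": "arm_command", "payload": {
  "targets": [0, 0, 0, 0, 0, 0, 0, 0, 0, 0, 0, 0, 0, 0, 0, 0, 0, 0, 0, 0, 0, 0, 0, 0, 0, 0, 0, 0, 0, 0, 0, 0, 0, 0, 0, 0, 0, 0, 0, 0, 0, 0]
}}

```text
t: 8.4
tcp_pos: [0.5709, -0.0261, 0.1354]
tcp_rot: [-2.653, 0.001, 1.545]
ft_force: [-0.1, -0.0, -0.5]
gripper_width: 1.002
```

Call:
{"api": "arm_command", "payload": {
  "targets": [0, 0, 0, -0.06, 0, 0, 0, 0, 0, 0, -0.1, 0, 0, 0, 0, 0, 0, -0.15, 0, 0, 0, 0, 0, 0, -0.15, 0, 0, 0, 0, 0, 0, -0.1, 0, 0, 0, 0, 0, 0, 0, 0, 0, 0]
}}

```text
t: 8.9
tcp_pos: [0.6402, -0.0283, 0.2639]
tcp_rot: [-2.662, 0.001, 1.546]
ft_force: [0.6, -1.0, 1.2]
gripper_width: 1.001
```

```bash
python3 chk.py;  python3 - <<'E'
from h import *
from plant import bot
d=bot.snapshot("scene");pickle.dump(d,open("scene6.pkl","wb"));crop(d,210,130,370,250,5,"s6.png")
E
```

```text
t 8.9 loc mm (x up-slope, y, h) [ 15.6  -0.2 147.7] rot err (tool) [ 0.0095  0.0014 -0.0003] F up/Y/n [0.  1.  1.4] q [-0.22  0.85  0.43  1.07 -0.27  1.76  0.14] w 1.001
```

View pics/s6.png

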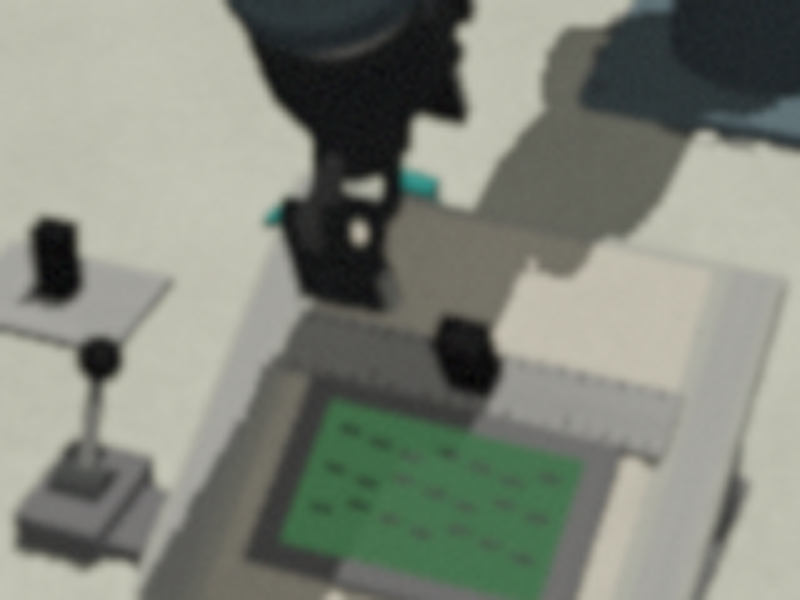

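The straightedge lies flush and released, with its grip at (467,355). Next is the lever: I'll close the fingers and go to the robot side of the ball.

Run:
```python
from tgt import *
from h import *
t=load("top0"); print("lifter grip",onz(t,[(416,247.5)],.056))
r1=R.from_euler("xyz",[np.pi,0,1.5453])
p=E+.0165*up+.1465*n+.0*n; p,r=pose()
rows(p,RT,[.500,-.232,.27],r1,8)
```

```text
lifter grip [[ 0.427887   -0.32866265  0.056     ]]
[[-0.104, -0.061, 0.027, -0.509, -0.0, -0.0], [-0.104, -0.062, 0.024, -0.509, -0.0, -0.0], [-0.104, -0.064, 0.02, -0.509, -0.0, -0.0], [-0.104, -0.065, 0.016, -0.509, -0.0, -0.0], [-0.104, -0.066, 0.012, -0.509, -0.0, -0.0], [-0.104, -0.066, 0.008, -0.509, -0.0, -0.0], [-0.104, -0.067, 0.004, -0.509, -0.0, -0.0], [-0.104, -0.067, -0.0, -0.509, -0.0, -0.0]]
max shift mm 30.822416838605925 turn 0.5090543651644359
```

Call:
{"api": "arm_command", "payload": {
  "targets": [1, -0.104, -0.061, 0.027, -0.509, 0, 0, 1, -0.104, -0.062, 0.024, -0.509, 0, 0, 1, -0.104, -0.064, 0.02, -0.509, 0, 0, 1, -0.104, -0.065, 0.016, -0.509, 0, 0, 1, -0.104, -0.066, 0.012, -0.509, 0, 0, 1, -0.104, -0.066, 0.008, -0.509, 0, 0, 1, -0.104, -0.067, 0.004, -0.509, 0, 0, 1, -0.104, -0.067, 0, -0.509, 0, 0]
}}

```text
t: 9.62
tcp_pos: [0.4957, -0.2326, 0.2667]
tcp_rot: [3.14, 0.0, 1.545]
ft_force: [0.5, -1.5, 1.2]
gripper_width: 0.004
```

Call:
{"api": "arm_command", "payload": {
  "targets": [1, 0, 0, 0, 0, 0, 0, 1, 0, 0, 0, 0, 0, 0]
}}

```text
t: 9.78
tcp_pos: [0.4948, -0.2336, 0.2672]
tcp_rot: [-3.14, -0.0, 1.54]
ft_force: [1.2, 0.1, -0.5]
gripper_width: -0.003
```

```bash
cat > k2.py <<'E'
from tgt import *
import sys
s=bot.state();p,r=pose();print("t",s["t"],np.round(p,4),np.round(r.as_euler("xyz"),3),"F",np.round(s["ft_force"],1),"q",np.round(s["qpos"],2),"w",round(s["gripper_width"],3))
E
python3 k2.py
python3 - <<'E'
from h import *
from plant import bot
d=bot.snapshot("top");pickle.dump(d,open("top7.pkl","wb"));crop(d,240,130,440,280,4,"t7.png")
E
python3 - <<'E'
from tgt import *
p,r=pose()
rows(p,r,[.512,-.232,.080],R.from_euler("xyz",[np.pi,0,1.545]),6)
E
```

```text
t 9.7833 [ 0.4948 -0.2336  0.2672] [-3.14 -0.    1.54] F [ 1.2  0.1 -0.5] q [-0.05  0.35  0.52  1.8  -0.2   1.05  0.51] w -0.003
[[0.0, 0.01, 0.125, -0.002, -0.001, -0.002], [0.0, 0.01, 0.125, -0.002, -0.001, -0.002], [0.0, 0.01, 0.125, -0.002, -0.001, -0.002], [0.0, 0.01, 0.125, -0.002, -0.001, -0.002], [0.0, 0.01, 0.125, -0.002, -0.001, -0.002], [0.0, 0.01, 0.125, -0.002, -0.001, -0.002]]
max shift mm 31.283471659857017 turn 0.0017559110278698336
```

View pics/t7.png

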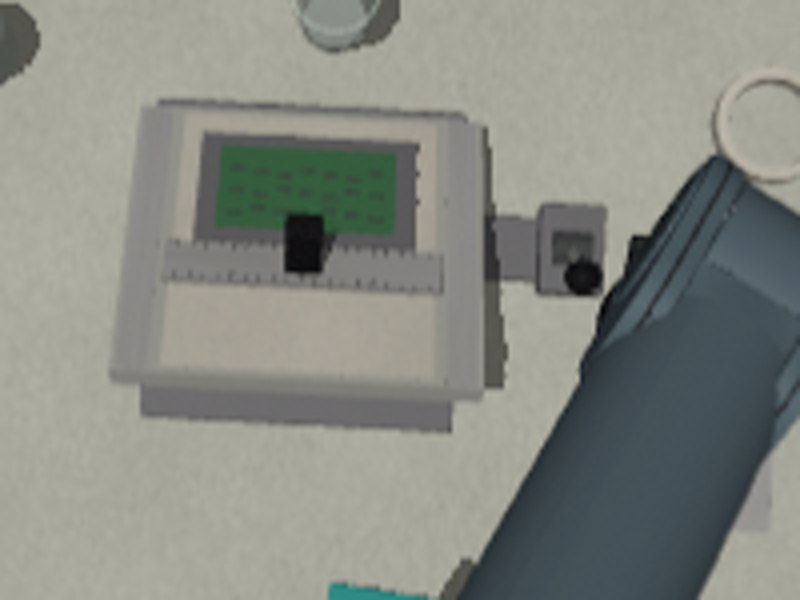

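Clear top view: the bar spans crop (165–442, 240–292), flush under the holder, with no face showing between them. I'll check it numerically before pushing the lever.

```bash
cat > chkbar.py <<'E'
from h import *
from tgt import E,up,Y,n
import sys
np.set_printoptions(precision=4,suppress=True)
def edge(d,cols,r0,r1,sgn):
    g=cv2.GaussianBlur(cv2.cvtColor(d["color"],cv2.COLOR_RGB2GRAY).astype(float),(3,3),.6); out=[]
    for c in cols:
        col=g[r0:r1,c]; dg=sgn*np.gradient(col); i=min(max(int(np.argmax(dg)),2),len(dg)-3)
        w=np.clip(dg[i-2:i+3],0,None); out.append((c,r0+i+(w*np.arange(-2,3)).sum()/w.sum()))
    return np.array(out)
def line(d,uv,h):
    P=onplane(d,uv,E+h*n,n)-E; f=np.polyfit(P@Y,P@up,1,w=None); r=P@up-np.polyval(f,P@Y); k=abs(r-np.median(r))<.0015
    f=np.polyfit((P@Y)[k],(P@up)[k],1); return f,r.std(),k.sum()
a=load("top0");b=load(sys.argv[1])
print("holder edge start",line(a,edge(a,range(294,341),186,199,1),0))
print("bar uphill edge (bottom)",line(b,edge(b,range(286,345),196,208,1),0))
for nm,d in(("0",a),(sys.argv[1],b)):
    print("holder lower edge",nm,line(d,edge(d,range(298,340),160,172,-1),.008))
E
python3 chkbar.py top7
```

```text
holder edge start (array([-0.0031, -0.0018]), np.float64(0.00021968801035570723), np.int64(47))
bar uphill edge (bottom) (array([-0.0019,  0.0327]), np.float64(0.0054504575773852105), np.int64(48))
holder lower edge 0 (array([-0.0018, -0.1013]), np.float64(0.0005218352729668377), np.int64(40))
holder lower edge top7 (array([-0.0014, -0.1013]), np.float64(0.0005366133220912523), np.int64(40))
```

The bar's uphill edge is 34.5 mm from the original holder edge (x ≈ 17.5), parallel to 0.001 rad, and the holder hasn't moved. Now the lever.

Call:
{"api": "arm_command", "payload": {
  "targets": [1, 0, 0.01, 0.125, 0, 0, 0, 1, 0, 0.01, 0.125, 0, 0, 0, 1, 0, 0.01, 0.125, 0, 0, 0, 1, 0, 0.01, 0.125, 0, 0, 0, 1, 0, 0.01, 0.125, 0, 0, 0, 1, 0, 0.01, 0.125, 0, 0, 0, 1, 0, 0, 0, 0, 0, 0, 1, 0, 0, 0, 0, 0, 0]
}}

```text
t: 10.5
tcp_pos: [0.5121, -0.2309, 0.0785]
tcp_rot: [-3.137, -0.001, 1.547]
ft_force: [0.2, 0.2, 1.0]
gripper_width: 0.004
```

```bash
python3 k2.py
python3 - <<'E'
from h import *
from plant import bot
d=bot.snapshot("scene");pickle.dump(d,open("scene8.pkl","wb"));crop(d,180,130,340,250,5,"s8.png")
E
```

```text
t 10.5 [ 0.5121 -0.2309  0.0785] [-3.137e+00 -1.000e-03  1.547e+00] F [0.2 0.2 1. ] q [ 0.05  0.64  0.39  1.89 -0.37  0.69  0.64] w 0.004
```

View pics/s8.png

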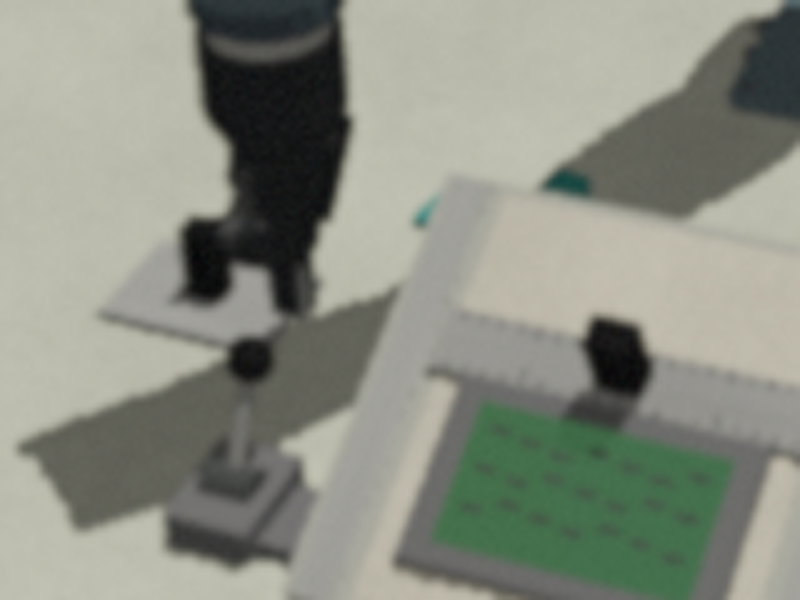

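The fingers stand behind the ball at (250,358), in line with it. I'll push along tool +y.

Call:
{"api": "arm_command", "payload": {
  "targets": [1, 0, 0.06, 0, 0, 0, 0, 1, 0, 0.04, 0, 0, 0, 0, 1, 0, 0.04, 0, 0, 0, 0, 1, 0, 0.04, 0, 0, 0, 0, 1, 0, 0.04, 0, 0, 0, 0, 1, 0, 0.04, 0, 0, 0, 0, 1, 0, 0.02, 0, 0, 0, 0, 1, 0, 0, 0, 0, 0, 0]
}}

```text
t: 11.22
tcp_pos: [0.5851, -0.2342, 0.0818]
tcp_rot: [3.138, 0.001, 1.547]
ft_force: [0.2, 0.1, 0.4]
gripper_width: -0.001
```

```bash
python3 k2.py
python3 - <<'E'
from h import *
from plant import bot
d=bot.snapshot("scene");pickle.dump(d,open("scene9.pkl","wb"));crop(d,180,130,340,250,5,"s9.png")
E
```

```text
t 11.2167 [ 0.5851 -0.2342  0.0818] [3.138e+00 1.000e-03 1.547e+00] F [0.2 0.1 0.4] q [ 0.03  0.72  0.4   1.71 -0.37  0.78  0.58] w -0.001
```

View pics/s9.png

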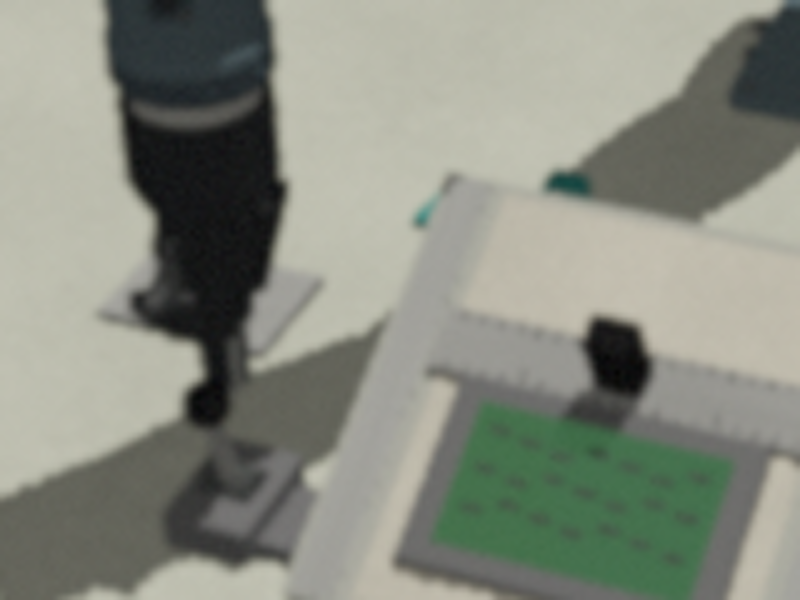

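Call:
{"api": "arm_command", "payload": {
  "targets": [1, 0, 0.02, 0, 0, 0, 0, 1, 0, 0.02, 0, 0, 0, 0, 1, 0, 0.012, 0, 0, 0, 0, 1, 0, 0, 0, 0, 0, 0]
}}

```text
t: 11.6
tcp_pos: [0.5963, -0.2347, 0.08]
tcp_rot: [3.141, 0.001, 1.545]
ft_force: [0.1, 0.4, -0.3]
gripper_width: -0.002
```

```bash
python3 k2.py
```

```text
t 11.6 [ 0.5963 -0.2347  0.08  ] [3.141e+00 1.000e-03 1.545e+00] F [ 0.1  0.4 -0.3] q [ 0.03  0.74  0.4   1.68 -0.37  0.8   0.57] w -0.002
```

Call:
{"api": "arm_command", "payload": {
  "targets": [1, 0, 0.012, 0, 0, 0, 0, 1, 0, 0, 0, 0, 0, 0]
}}

```text
t: 11.77
tcp_pos: [0.5991, -0.2349, 0.0801]
tcp_rot: [3.141, 0.001, 1.545]
ft_force: [-0.2, -0.4, 0.4]
gripper_width: 0.001
```

```bash
python3 k2.py
python3 - <<'E'
from h import *
from plant import bot
d=bot.snapshot("scene");pickle.dump(d,open("scene10.pkl","wb"));crop(d,180,130,340,250,5,"s10.png")
E
```

```text
t 11.7667 [ 0.5991 -0.2349  0.0801] [3.141e+00 1.000e-03 1.545e+00] F [-0.2 -0.4  0.4] q [ 0.03  0.74  0.4   1.67 -0.37  0.8   0.57] w 0.001
```

View pics/s10.png

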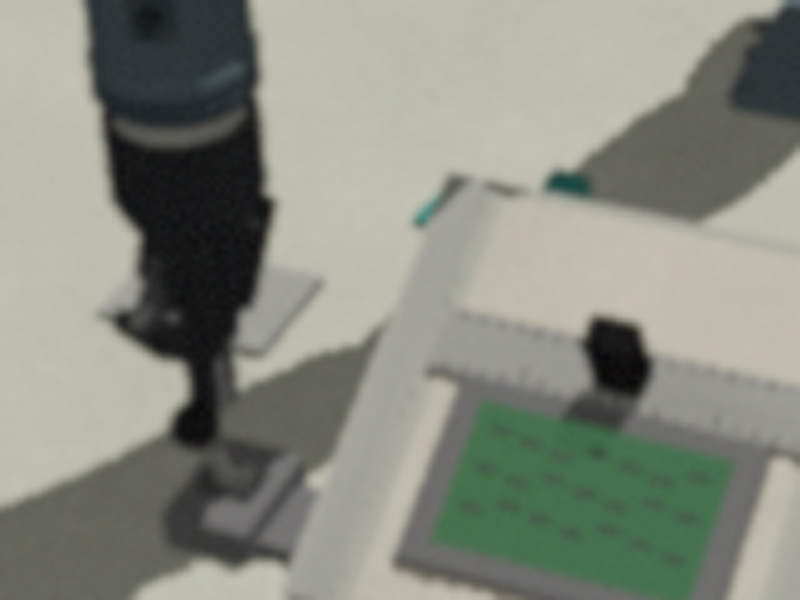

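Call:
{"api": "arm_command", "payload": {
  "targets": [1, 0, 0.012, 0, 0, 0, 0, 1, 0, 0.012, 0, 0, 0, 0, 1, 0, 0, 0, 0, 0, 0]
}}

```text
t: 12.07
tcp_pos: [0.6051, -0.2352, 0.0802]
tcp_rot: [3.141, 0.001, 1.545]
ft_force: [-0.3, -0.7, -0.0]
gripper_width: -0.0
```

Call:
{"api": "arm_command", "payload": {
  "targets": [1, 0, 0.01, 0, 0, 0, 0, 1, 0, 0, 0, 0, 0, 0]
}}

```text
t: 12.23
tcp_pos: [0.6055, -0.2352, 0.08]
tcp_rot: [-3.138, -0.0, 1.545]
ft_force: [-6.3, 0.7, 4.8]
gripper_width: -0.002
```

Call:
{"api": "arm_command", "payload": {
  "targets": [1, 0, 0.008, 0, 0, 0, 0, 1, 0, 0, 0, 0, 0, 0]
}}

```text
t: 12.4
tcp_pos: [0.6058, -0.2352, 0.0799]
tcp_rot: [-3.135, -0.001, 1.544]
ft_force: [-11.2, 2.8, 8.3]
gripper_width: 0.004
```

End stop reached: x stays at 0.606 while the force rises to 11 N. I'll back off, go up and look.

Call:
{"api": "arm_command", "payload": {
  "targets": [1, 0, -0.03, 0, 0, 0, 0, 1, 0, -0.1, 0, 0, 0, 0, 1, 0, -0.15, 0, 0, 0, 0, 1, 0, -0.1, -0.1, 0, 0, 0, 1, 0, 0, -0.15, 0, 0, 0, 1, 0, 0, -0.15, 0, 0, 0, 1, 0, 0, -0.15, 0, 0, 0, 1, 0, 0, -0.15, 0, 0, 0]
}}

```text
t: 13.07
tcp_pos: [0.5143, -0.2327, 0.2574]
tcp_rot: [3.14, 0.001, 1.545]
ft_force: [0.4, 0.3, 0.3]
gripper_width: -0.004
```

Call:
{"api": "arm_command", "payload": {
  "targets": [1, -0.1, 0, 0, 0, 0, 0, 1, -0.1, 0, 0, 0, 0, 0, 1, 0, 0, 0, 0, 0, 0, 1, 0, 0, 0, 0, 0, 0]
}}

```text
t: 13.4
tcp_pos: [0.5127, -0.2842, 0.2556]
tcp_rot: [3.14, 0.002, 1.542]
ft_force: [0.2, 0.3, -1.2]
gripper_width: -0.001
```

```bash
python3 k2.py
python3 - <<'E'
from h import *
from plant import bot
for k in("scene","top"):
    d=bot.snapshot(k);pickle.dump(d,open(k+"11.pkl","wb"))
    cv2.imwrite(f"pics/{k}11.png",d["color"][:,:,::-1])
    if k=="scene": crop(d,180,150,340,270,5,"s11.png")
    else: crop(d,240,130,440,280,4,"t11.png")
E
python3 chkbar.py top11
```

```text
t 13.4 [ 0.5127 -0.2842  0.2556] [3.140e+00 2.000e-03 1.542e+00] F [ 0.2  0.3 -1.2] q [ 0.04  0.44  0.52  1.71 -0.24  1.06  0.62] w -0.001
holder edge start (array([-0.0031, -0.0018]), np.float64(0.00021968801035570723), np.int64(47))
bar uphill edge (bottom) (array([-0.0019,  0.0327]), np.float64(0.005453075859240711), np.int64(48))
holder lower edge 0 (array([-0.0018, -0.1013]), np.float64(0.0005218352729668377), np.int64(40))
holder lower edge top11 (array([-0.0015, -0.1013]), np.float64(0.0005288302246167227), np.int64(40))
```

View pics/s11.png

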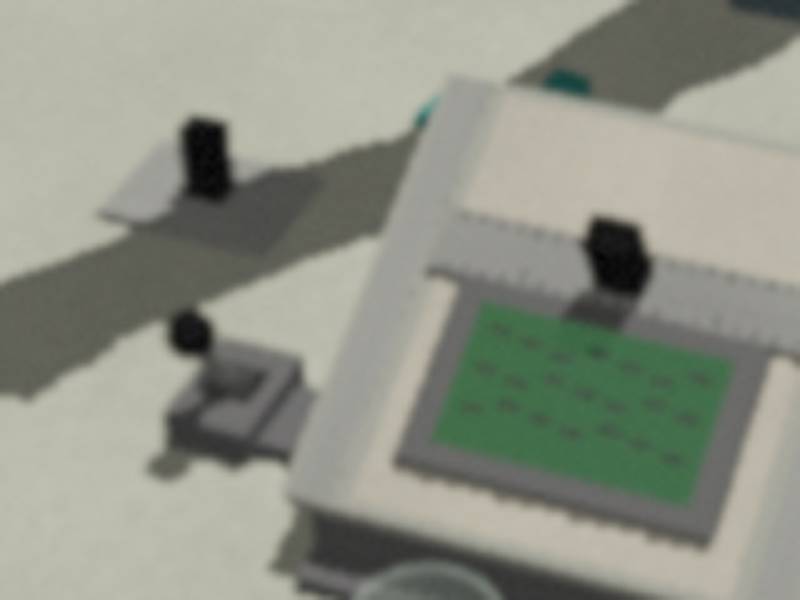

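View pics/top11.png

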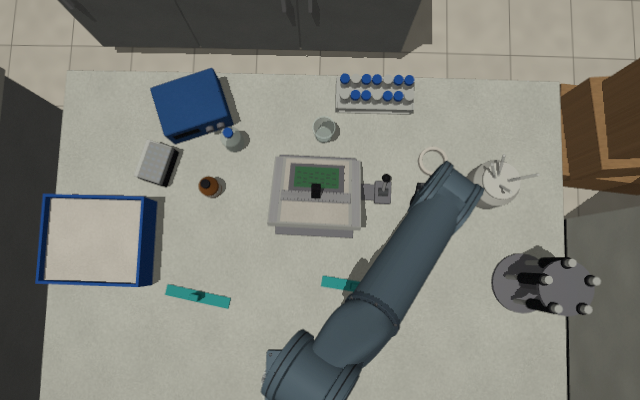

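Run:
```python
from h import *
t=load("top11");s=load("scene11")
p,g=tri(t,(386.3,178.3),s,(217.7,215.9)); print(p,g,"lever angle ~",0.5+np.arctan2(p[0]-.5935,p[2]-.022))
from plant import bot
bot.hand_in()
```

```text
[ 0.6280452  -0.23427919  0.0867648 ] 0.001145395197673273 lever angle ~ 0.9900050925807857
the job is handed in; nothing more can be done
```

The straightedge is lying flush along the holder's upper edge and released, the lever is pushed fully over, and the job was handed in at about 13.5 s of the 51 s allowed.

- **Straightedge:** I gripped it by its block, laid it on the face just uphill of the holder and slid it down until it touched. Pushing force never went above about 9 N, under the 20 N that would move the holder. Its origin measured 17.5 mm up the slope from the edge (allowed 14.5 to 19.8), parallel within about 0.002 rad. It was about 1 mm off centre when held over the panel.
- **Holder:** its lower edge measured the same before and after, so it did not move.
- **Switch:** I pushed with closed fingers until the lever hit its end stop, where the force rose to 11 N. After I backed off, the cameras put the lever at about 0.99 rad (needs 0.85).
- **Other things:** in the last pictures the robot was clear of everything. The bottles, cup and tape looked untouched, as did the lifter, though part of it was hidden by the arm. I did not measure their positions again.

**Disagreements:** the two cameras differed by about 3.5 mm on where the holder's edge lies, so I set the final position by touch. The touch reading of 17.6 mm and the top camera's 17.5 mm then agreed. The arm's height reading on contact was 1.7 mm above what I expected. I took this as calibration error, since the bar was pressed onto the face.

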